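# Run a batch of mounted specimens through the demagnetising chute

## Robot

A 7-joint arm with a two-finger parallel gripper is mounted at the origin on the work surface; the furniture and walls round the work are solid. World frame = base frame: x ahead of the robot, y to its left, z up, the work surface at z = 0. Lengths are in mm, angles in degrees, forces in N, time in s.
With the tool pointing down it reaches from about 400 to 850 mm from the base axis. Payload 4.5 kg.
Tool frame: the origin (TCP) lies at the very end of the fingers, on their centre line; the grasp point (between the pads) lies 19 mm behind it; z points along the fingers, y is the direction in which the jaws open and shut (so a half turn about z gives the same grasp; the last joint's range is limited). The gripper opens to 85 mm and grips with 20 to 120 N. Pads are 22 mm wide; open, the fingers measure 114 mm over their backs; the gripper's body (76 mm by 85 mm) begins 54 mm behind the grasp point. The pads swing forward as they close: fully open they stand 13 mm farther back than shut.
Start: joints at [-64.813, 39.483, -11.15, 89.685, 9.013, 51.709, -12.324], TCP at [246.705, 574.274, 231.317] pointing down, gripper open.
Joint ranges: [-172.22, 172.22], [-26.19, 119.32], [-84.43, 86.54], [7.71, 146.69], [-57.33, 237.33], [2.42, 119.75], [-152.13, 152.13]. Speed limits (degrees/s): [147.25, 147.25, 180, 180, 180, 180, 180].

## Interface

Orientations are given as [roll, pitch, yaw] about the fixed x, y, z axes, in that order (R = Rz(yaw) Ry(pitch) Rx(roll)).
In Python, from plant import * gives the robot as it stands.
- The arm moves only by the tool jog_arm, never from a script. Its argument "deltas" is one flat list of numbers, 5 for each row, row after row: the finger opening in m, from 0 to 0.0854, then the shift along the world's x, y, z in m, then the turn about the world's z in rad. A call has 1 to 12 rows; each row is the pose to reach, as a shift and turn from the pose commanded when the call began; what a row does not reach only later rows make up. A row lasts 1/8 s, in which the tool goes at most 62.5 mm and 10.7 degrees, less where a joint would pass 70% of its speed; a pose out of reach is approached as far as the arm can. A call with a gripper value outside its range is refused whole. The fingers move at their own pace and stop on an object; "grip_force" is the grip in N (left out, the last holds). Time passes only in rows, so rows that repeat a pose let the fingers close. It gives the time, the measured TCP pose, the force and the opening at its end, in the units of the state.
- get_state(): the state, without advancing time (a new reading comes with each control period).
- capture(name): name is "side" or "top"; returns (picture, depth): 400x640x3 uint8, red, green, blue; 400x640 float32, mm along the optical axis (not along the pixel's ray), 0 where there is no reading.
- get_calibration(name): a dict with "camera_matrix" (3x3 intrinsics, pixels), "k1" (the pictures are not rectified: a ray, as slopes to the right and down, at radius r is drawn at 1 + k1 r^2 times it, then the intrinsics apply), "extrinsics" (4x4, takes a point from world to camera coordinates). Camera axes: x right, y up, looking along -z (the intrinsics and any distortion apply to the point x, -y, -z); pixel columns grow to the right and rows downward; lengths in mm; the calibration is good to about 2 mm. A picture is of the moment at which its call begins. get_calibration takes no time and is no camera call.
- sign_off(): hands the job in, once; it reports no verdict.
The state is a dict: "clock": time; "qpos": joint angles; "joint_vel": joint speeds; "effort": joint torques, N m; "tcp_pos": TCP position; "tcp_rot": TCP orientation; "ft_force": force on the tool from outside, world axes, zero at the start; "ft_torque": the same for the moment, N m; "grip_width": opening from 0.0 (shut) to 1.0 (fully open).
Only numpy, scipy, OpenCV 4.12 (cv2) and the standard library are available. Lean on these libraries where they do the work, as an engineer would, in place of code of your own. Each camera call takes 0.05 s, during which the arm holds its last target. There are 200 camera calls.

## Task

Demagnetise the batch of mounted steel specimens: put every specimen from the grey mat into the sloping chute above its orange gate, and when all are loaded throw the field lever from the white notch into the middle, green one. Then take the round-bottomed dish off its wire stand by the handle, hold it under the mouth of the chute and press it against the orange paddle there, which lifts the gate, so that all the specimens slide through the coil and are caught in the dish while you hold it. Finally set the dish with its specimens level and centred in the cork ring, and throw the field lever back into the white notch (off). Leave the etchant bottle and the swab jar where they stand.

Things in the scene. Friction and masses are not known exactly. Their poses are not given: they have to be found in the camera images.
- chute: polished steel chute sloping at 28 degrees: straight channel 310 mm long, 38 mm wide inside, rails 16 mm high and 3 mm thick, upper end closed. Origin: middle of the floor's lower edge (the lip), 125 mm above the bench; +y down the slope and out of the mouth, +z square off the floor, x across. Specimens slide freely, leave the lip at up to 1.2 m/s and land 30 to 70 mm beyond it in plan.
- gate_foot (a point): point on the chute floor under the orange gate plate that bars the channel (150 mm up the slope from the lip; plate bottom 4 mm off the floor). Specimens are loaded above it, up to 150 mm further up the slope. Over the gate runs a crossbar 117 mm wide, 49 to 57 mm off the floor.
- demagnetiser: the whole unit, fixed; origin on the bench; its +y is the chute's downhill direction, level, +x points away from the robot, the channel's middle is at x = 0, the lip at y = 0.13. A blue and copper coil housing, 100 mm wide, stands round the chute between y = 0.02 and 0.12, up to z = 0.25. The lever housing stands at x = -0.14 to -0.09, y = -0.14 to -0.02, 118 mm high.
- gate (a joint): angle of the gate frame, a rocker of orange plates and aluminium arms: 0 shut (held by a spring of about 0.1 to 0.25 N m and its weight), grows as the paddle is pushed in under the chute; from 0.25 rad the gate is clear of the tallest specimen; stop at 0.45. It falls shut when let go.
- paddle (a point): on the outer face of the orange trip paddle hanging under the mouth of the chute (plate 117 mm wide, 44 mm high, this point 14 mm above its middle), where a dish pushed in from outside meets it with its rim. Push it level, against the downhill direction, by 15 to 25 mm with 2 to 6 N; its pivot lies 56 mm above this point. Shut, the face stands about 7 mm inside the lip in plan.
- field_lever (a joint): field lever, a black ball on an 88 mm arm over a notched quadrant: 0 leans uphill in the white-marked notch (off, at a stop), 0.55 upright in the green-marked notch (on), 1.10 leans downhill in the red-marked notch (at a stop). A spring plunger draws it into a notch: green if let go between 0.35 and 0.75, white below 0.2. Moving it takes 2 to 5 N at the ball.
- lever_knob (a point): centre of the lever's black ball, 26 mm across, 150 mm above the bench when upright; it swings in the upright plane along the chute's downhill direction about an axis 88 mm below its upright place, 112 mm from the channel's middle on the robot's side of the chute.
- dish: steel dish with a round bottom (outside a half sphere of radius 66 mm, wall 4 mm, inner floor flat, 14 mm above the bottom, 40 mm in radius), 0.17 kg. Origin: lowest point of the bottom when level; z up through the middle of the mouth, which is at z = 0.066; +x points along its handle. The dish stays at the tilt at which it is let go in a ring.
- handle (a point): middle of the dish's straight black handle, on the dish at x = 0.100, z = 0.058; the black part is 62 mm long (x = 0.070 to 0.132), 16 mm wide and 14 mm high.
- rim (a point): centre of the dish's mouth, 66 mm above its origin, in the plane of the rim.
- drying_stand: wire ring 80 mm across on three short legs, 48 mm high, fixed, on which the empty dish waits; origin on the bench under its middle.
- cork_ring: loose cork ring, 112 mm outside, 76 mm inside, 25 mm high; origin at the middle of its underside. A dish seated in it has its lowest point about 13 mm above the ring's underside.
- bench_mat: grey mat, 220 x 190 x 3 mm, fixed; the specimens stand on it at the start. Origin: middle of its underside.
- etchant: white bottle with a red cap, 48 mm across, 115 mm high; to be left alone.
- swab_jar: clear jar of cotton swabs, 68 mm across, 82 mm high; to be left alone.
- specimen_1: mounted specimen: a black resin cylinder 31 mm across and 18 mm high with a bright metal spot in its top face, 0.02 kg; origin at the centre of its underside. May be absent.
- specimen_2: mounted specimen: a black resin cylinder 31 mm across and 21 mm high with a bright metal spot in its top face, 0.02 kg; origin at the centre of its underside. May be absent.
- specimen_3: mounted specimen: a green resin cylinder 31 mm across and 24 mm high with a bright metal spot in its top face, 0.02 kg; origin at the centre of its underside. May be absent.
- specimen_4: mounted specimen: a black resin cylinder 31 mm across and 18 mm high with a bright metal spot in its top face, 0.02 kg; origin at the centre of its underside. May be absent.
There are look-alikes about, which are no part of the job. What is shaped like the dish but turquoise is not meant.

How it is judged (in metres and radians):
On the way, in this order (a step that is already met when the one before it is completed fails the run):
1. every specimen lies in the chute above the gate, at rest (y of specimen_1 in the frame of chute between -0.3 and -0.145 m and x of specimen_1 in the frame of chute between -0.022 and 0.022 m and z of specimen_1 in the frame of chute between -0.006 and 0.035 m and y of specimen_2 in the frame of chute between -0.3 and -0.145 m and x of specimen_2 in the frame of chute between -0.022 and 0.022 m and z of specimen_2 in the frame of chute between -0.006 and 0.035 m and y of specimen_3 in the frame of chute between -0.3 and -0.145 m and x of specimen_3 in the frame of chute between -0.022 and 0.022 m and z of specimen_3 in the frame of chute between -0.006 and 0.035 m and y of specimen_4 in the frame of chute between -0.3 and -0.145 m and x of specimen_4 in the frame of chute between -0.022 and 0.022 m and z of specimen_4 in the frame of chute between -0.006 and 0.035 m and linear speed of each of specimen_1, specimen_2, specimen_3, specimen_4 below 0.03 m/s), for 0.2 s.
2. with all specimens still above the gate, the field lever is in the green notch (value of joint field_lever between 0.47 and 0.63 rad and y of specimen_1 in the frame of chute between -0.3 and -0.145 m and x of specimen_1 in the frame of chute between -0.022 and 0.022 m and z of specimen_1 in the frame of chute between -0.006 and 0.035 m and y of specimen_2 in the frame of chute between -0.3 and -0.145 m and x of specimen_2 in the frame of chute between -0.022 and 0.022 m and z of specimen_2 in the frame of chute between -0.006 and 0.035 m and y of specimen_3 in the frame of chute between -0.3 and -0.145 m and x of specimen_3 in the frame of chute between -0.022 and 0.022 m and z of specimen_3 in the frame of chute between -0.006 and 0.035 m and y of specimen_4 in the frame of chute between -0.3 and -0.145 m and x of specimen_4 in the frame of chute between -0.022 and 0.022 m and z of specimen_4 in the frame of chute between -0.006 and 0.035 m), for 0.3 s.
3. with the field on, every specimen has been caught in the dish, which is held by the robot under the mouth of the chute (value of joint field_lever between 0.47 and 0.63 rad and horizontal distance between each of specimen_1, specimen_2, specimen_3, specimen_4 and dish below 0.063 m and z of specimen_1 in the frame of dish between 0.006 and 0.075 m and z of specimen_2 in the frame of dish between 0.006 and 0.075 m and z of specimen_3 in the frame of dish between 0.006 and 0.075 m and z of specimen_4 in the frame of dish between 0.006 and 0.075 m and contact force between the fingers and dish above 0.5 N and horizontal distance between rim and chute below 0.11 m and height (world z) of rim below 0.125 m and angle between dish's own z axis and vertical below 0.5 rad), for 0.3 s.
At the end, for the whole second after the job is handed in: The dish sits in the cork ring, centred within 10 mm, seated, level within 0.15 rad (8.5 degrees) and at rest, with every specimen in it; the field lever is in the white notch (below 0.1 rad); the gate is shut (horizontal distance between each of specimen_1, specimen_2, specimen_3, specimen_4 and dish below 0.063 m and z of specimen_1 in the frame of dish between 0.006 and 0.075 m and z of specimen_2 in the frame of dish between 0.006 and 0.075 m and z of specimen_3 in the frame of dish between 0.006 and 0.075 m and z of specimen_4 in the frame of dish between 0.006 and 0.075 m and horizontal distance between dish and cork_ring below 0.01 m and z of dish in the frame of cork_ring between 0.007 and 0.02 m and angle between dish's own z axis and vertical below 0.15 rad and angle between cork_ring's own z axis and vertical below 0.1 rad and linear speed of dish below 0.02 m/s and value of joint each of field_lever, gate below 0.1 rad and linear speed of each of specimen_1, specimen_2, specimen_3, specimen_4 below 0.03 m/s); the robot touches nothing.
It fails at once if the etchant bottle or the swab jar is moved by more than 30 mm or tipped (distance of any of etchant, swab_jar from where it was at the start of the episode above 0.03 m or angle between any of etchant, swab_jar's own z axis and vertical above 0.4 rad).
Of specimen_1, specimen_2, specimen_3, specimen_4 only 2 to 4 are there at a start; the rules pass over those that are not, and their reading is None.
At some moment in a run one of specimen_1, specimen_2, specimen_3, specimen_4, cork_ring may be knocked a few centimetres aside while the robot is not near it.
It also fails if it takes over 210 s, if anything falls off the work surface, if the arm or the gripper's body presses on something with over 40 N, if the wrist force passes 120 N, or if a joint passes its speed limit or range.

## Working session

There is one attempt and no reset: what is moved stays moved. The work goes in short steps, Python scripts to look and compute and a tool call to move; the robot and the scene stay as the last step left them, time stands still between calls to the robot, and variables do not carry over. Pictures are saved under pics/ and viewed, about 12 in all and at most 16, crops included, and the job is handed in when it is done.

Besides the shell and the picture viewer there is one more tool, called after "Call:" as name(argument=value, ...), one argument or row to a line, values as JSON. jog_arm: Moves the arm, as the interface text tells. Its arguments: {"type":"object","properties":{"deltas":{"type":"array","items":{"type":"number"}},"grip_force":{"type":"number"}},"required":["deltas"]}

```bash
mkdir -p pics
cat > h.py <<'E'
from plant import *
import numpy as np, cv2
def snap(name,fn=None):
    p,d=capture(name)
    if fn: cv2.imwrite(f'pics/{fn}.png',p[:,:,::-1])
    return p,d
def ray(name,u,v):
    c=get_calibration(name);K=np.array(c['camera_matrix']);E=np.array(c['extrinsics'])
    m=np.array([(u-K[0,2])/K[0,0],(v-K[1,2])/K[1,1]]);s=m.copy()
    for _ in range(20): s=m/(1+c['k1']*(s@s))
    R=E[:3,:3];o=-R.T@E[:3,3]
    return o,R.T@np.array([s[0],-s[1],-1.0])
def onz(name,u,v,z):
    o,d=ray(name,u,v);return o+d*(z-o[2])/d[2]
def at(name,u,v,dep):
    o,d=ray(name,u,v);return o+d*dep
def cloud(name,dep):
    c=get_calibration(name);K=np.array(c['camera_matrix']);E=np.array(c['extrinsics'])
    v,u=np.mgrid[0:400,0:640]
    m=np.stack([(u-K[0,2])/K[0,0],(v-K[1,2])/K[1,1]],-1);s=m.copy()
    for _ in range(20): s=m/(1+c['k1']*(s**2).sum(-1,keepdims=True))
    P=np.stack([s[...,0],-s[...,1],-np.ones_like(s[...,0])],-1)*dep[...,None]
    R=E[:3,:3];W=(P-E[:3,3])@R
    W[dep==0]=np.nan
    return W
def proj(name,p):
    c=get_calibration(name);K=np.array(c['camera_matrix']);E=np.array(c['extrinsics'])
    q=E[:3,:3]@np.array(p)+E[:3,3];s=np.array([q[0],-q[1]])/-q[2];s=s*(1+c['k1']*(s@s))
    return K[:2,:2]@s+K[:2,2]
E
python3 - <<'E'
from h import *
for n in('top','side'):
    p,d=snap(n,n+'0'); c=get_calibration(n); E=np.array(c['extrinsics']); print(n,c['k1'],c['camera_matrix'],(-E[:3,:3].T@E[:3,3]).round(),E[:3,:3].round(2).tolist())
print(get_state())
E
```

```text
top -0.0702574421687993 [[406.97842806   0.         321.29207245]
 [  0.         406.97842806 198.74428715]
 [  0.           0.           1.        ]] [ 337.   14. 1320.] [[-0.03, -1.0, 0.01], [0.99, -0.03, 0.12], [-0.12, 0.01, 0.99]]
side -0.019280094342131703 [[393.80520446   0.         325.85798997]
 [  0.         393.80520446 200.15230485]
 [  0.           0.           1.        ]] [ 466. 1140.  813.] [[-1.0, -0.01, -0.02], [-0.01, -0.51, 0.86], [-0.02, 0.86, 0.51]]
{'clock': 0.1, 'qpos': array([-64.81390766,  39.53025528, -11.14537224,  89.73909973,
         9.01175456,  51.70864281, -12.32301497]), 'joint_vel': array([ 0.00528577, -0.21353125, -0.05949904, -0.03972281,  0.03383277,
        0.04737726, -0.01565016]), 'effort': array([-3.00257016e-03, -5.40604019e+01, -1.27124358e+00, -1.58985186e+01,
        9.43263847e-03,  4.42492761e-03, -7.89875855e-06]), 'tcp_pos': array([246.51430769, 573.69522311, 230.54299953]), 'tcp_rot': array([-1.79903928e+02,  5.92837567e-03,  1.56755817e+02]), 'ft_force': array([ 0.70652709,  0.5134493 , -0.27444855]), 'ft_torque': array([-0.00075174, -0.03687532, -0.05694229]), 'grip_width': 0.9971942191781588}
```

View pics/top0.png

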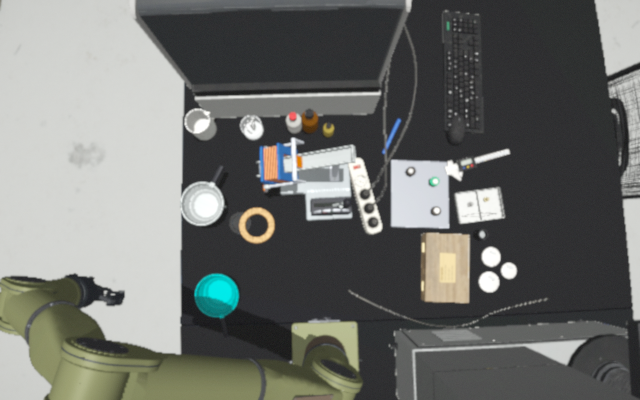

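View pics/side0.png

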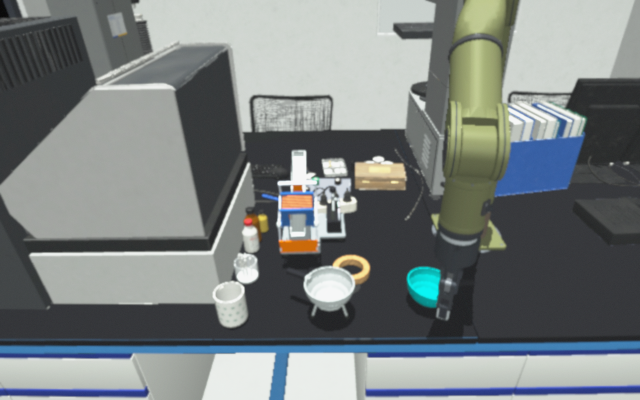

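The top view shows three specimens on the mat, at about (410,171), (434,182, green) and (436,211). The dish is at (203,204) with its handle toward (218,175), and the cork ring is at (257,225). The chute runs from (350,155) down to (265,165). The lever housing is at (330,207).

Run:
```python
from h import *
p,d=snap('top'); W=cloud('top',d)
a=cv2.resize(p[130:260,180:340,::-1],None,fx=5,fy=5,interpolation=cv2.INTER_CUBIC)[:600]
cv2.imwrite('pics/crop1.png',cv2.resize(p[130:250,180:460,::-1],(800,343),interpolation=cv2.INTER_CUBIC))
hsv=cv2.cvtColor(p,cv2.COLOR_RGB2HSV)
# mat & specimens
mat=cv2.morphologyEx(((np.abs(W[...,2]-3)<6)&(hsv[...,2]>110)&(hsv[...,1]<60)).astype('uint8'),cv2.MORPH_OPEN,np.ones((3,3)))
mat[:, :385]=0;mat[:,460:]=0
cs,_=cv2.findContours(mat,cv2.RETR_EXTERNAL,2);c=max(cs,key=cv2.contourArea)
(r)=cv2.minAreaRect(c);print('mat',r,onz('top',*r[0],3).round(),[onz('top',*q,3).round().tolist() for q in cv2.boxPoints(r)])
sp=((W[...,2]>11)&(W[...,2]<40)).astype('uint8');sp[:, :388]=0;sp[:,452:]=0;sp[:155]=0;sp[230:]=0
n,l,s,ce=cv2.connectedComponentsWithStats(sp)
for i in range(1,n):
    if s[i,4]>15:
        z=np.nanmedian(W[l==i][:,2]);print('spec',s[i],ce[i].round(1),'z',z.round(1),np.nanmean(W[l==i],0).round(1),p[l==i].mean(0).round(), onz('top',*ce[i],22).round(1))
# cork
m=((hsv[...,0]>8)&(hsv[...,0]<25)&(hsv[...,1]>80)&(hsv[...,2]>130)).astype('uint8');m[:, :232]=0;m[:,280:]=0;m[:200]=0;m[250:]=0
cs,_=cv2.findContours(m,cv2.RETR_EXTERNAL,2);c=max(cs,key=cv2.contourArea);e=cv2.fitEllipse(c);print('cork',e,onz('top',*e[0],25).round(1),np.nanmedian(W[m>0][:,2]))
# dish: rim height points
q=W[170:235,170:235];k=(q[...,2]>75)&(q[...,2]<140)
from scipy.optimize import least_squares
P=q[k];print('dish n',len(P),np.percentile(P[:,2],[5,50,95]),P.min(0).round(),P.max(0).round())
# heights map of demag
for v in range(140,222,4): print(v,[ (int(x) if x==x else -1) for x in W[v,252:372:4,2]])
print(np.round(W[180,252:372:20],0).tolist())
```

```text
mat ((423.3790588378906, 193.87124633789062), (65.59297943115234, 67.93558502197266), 1.7899105548858643) [ 503. -340.    3.] [[398.0, -223.0, 3.0], [622.0, -241.0, 3.0], [610.0, -461.0, 3.0], [385.0, -438.0, 3.0]]
spec [406 166  10  10  76] [410.3 170.5] z 23.1 [ 577.9 -296.1   22.4] [162. 160. 159.] [ 578.  -296.2   22. ]
spec [429 176  11  10  83] [433.8 180.6] z 24.8 [ 542.4 -371.    24.5] [164. 216. 193.] [ 542.8 -371.7   22. ]
spec [431 206  10  10  82] [435.6 210.5] z 20.0 [ 445.5 -372.3   19.5] [180. 179. 177.] [ 445.2 -371.6   22. ]
cork ((256.3142395019531, 224.94532775878906), (35.33522033691406, 35.941017150878906), 40.924320220947266) [414.1 205.3  25. ] 22.521084042527406
dish n 527 [ 76.48594612  95.78969859 102.89484884] [416. 297.  75.] [581. 427. 107.]
140 [0, -2, 0, 0, -3, -4, -3, -2, -1, -1, 245, 230, 217, -3, -7, 0, -6, 0, -4, -3, -3, 2, 1, 1, -2, -1, 3, -2, 0, -2]
144 [-2, 0, 0, -4, -4, 0, -5, 231, 187, 188, 249, 195, 0, 0, 4, 0, -2, 1, -4, -6, 0, -2, -1, 0, -5, -1, -4, 5, 1, -3]
148 [0, 0, 205, 203, 213, 219, 221, 229, 212, 193, 244, 1, 1, -3, 2, 0, -4, 3, 0, -
[... 1796 characters left out ...]
 -4, -1, -2, 2, 1, -1, -4, 0, -2, 3, 0, 28, 76, 77, 73, 74, 77, 74, 96, 119, 137, 143, -4, 0, 41, 40, 73]
208 [27, 23, 17, -3, 0, 2, -4, 0, 0, -7, -1, -2, 0, -1, 29, 74, 72, 75, 74, 74, 74, 72, 73, 70, 74, -1, 3, 32, 51, 77]
212 [22, 21, 22, 26, 22, 0, 0, -1, 1, 2, -4, 0, 2, 2, 26, 75, 82, 80, 76, 97, 89, 69, 71, 72, 74, -1, -4, 16, 38, 49]
216 [0, -1, 0, 3, 24, 7, -3, -5, 2, -2, 0, 1, -3, 0, 28, 23, 25, 24, 28, 20, 25, 28, -1, 22, 28, 0, 0, -1, 40, 35]
220 [0, 0, 0, 0, 20, 23, -2, 0, -3, -3, -2, 0, -1, 0, 2, -1, 8, 3, 1, -1, 0, -6, 0, 0, 0, -3, -1, 0, 30, 45]
[[564.0, 222.0, -2.0], [530.0, 136.0, 186.0], [530.0, 80.0, 179.0], [553.0, 25.0, 29.0], [551.0, -39.0, 34.0], [550.0, -104.0, 28.0]]
```

View pics/crop1.png

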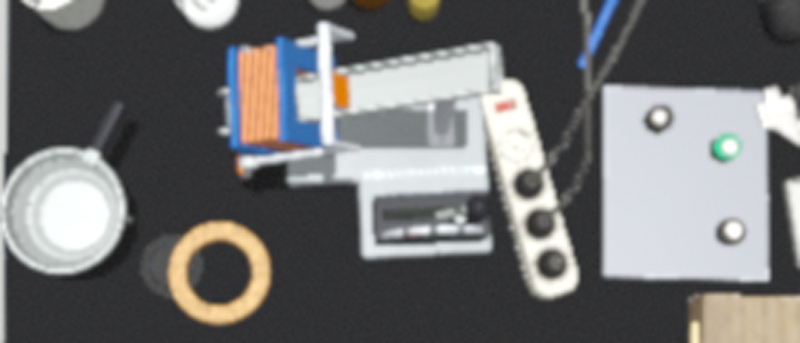

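The crop shows the chute floor with its rails, the orange gate plate and crossbar near crop (338,90), and the lever ball at the uphill end near (478,208). The dish handle runs from (90,155) to (120,105). I'll measure the chute axis, the knob, the dish and the paddle next.

Run:
```python
from h import *
from scipy.optimize import least_squares
p,d=snap('top'); W=cloud('top',d)
box=W[144:172,298:352].reshape(-1,3); box=box[(box[:,2]>185)&(box[:,2]<300)]
t=np.tan(np.radians(28)); 
# floor: z=125 + t*((o-P).u); robust fit of yaw and offset, lateral by rail pts
def f(v):
    u=np.array([np.cos(v[0]),np.sin(v[0])]); return box[:,2]-125-t*(v[1]-box[:,:2]@u)
r=least_squares(f,[1.6,140],loss='soft_l1',f_scale=3); a,off=r.x; u=np.array([np.cos(a),np.sin(a)]); n=np.array([u[1],-u[0]])
res=f(r.x); print('yaw deg',np.degrees(a),'lip along',off, 'res pct',np.percentile(res,[5,25,50,75,95]))
s=(off-box[:,:2]@u)/np.cos(np.radians(28)); l=box[:,:2]@n
for s0 in range(150,320,20):
    k=(s>s0)&(s<s0+20)&(res<30);print(s0,k.sum(),'lat',np.percentile(l[k],[2,10,50,90,98]).round(1) if k.any() else '', 'hi lat',np.sort(l[k&(res>8)]).round(0)[[0,-1]] if (k&(res>8)).any() else '')
# dish
q=W[165:240,172:240];P=q[(q[...,2]>94)&(q[...,2]<112)]
c=cv2.minEnclosingCircle(P[:,:2].astype('f4'));print('rim',c,np.median(P[:,2]))
g=least_squares(lambda v:np.hypot(*(P[:,:2]-v[:2]).T)-64,[500,360],loss='soft_l1',f_scale=3).x;print('rim fit',g)
# handle: dark, elevated
hk=(W[...,2]>75)&(W[...,2]<108)&(p.max(-1)<80);hk[:, :205]=0;hk[:,235:]=0;hk[:160]=0;hk[200:]=0
H=W[hk];print('handle',len(H),H.mean(0).round(1));_,_,V=np.linalg.svd(H[:,:2]-H[:,:2].mean(0));print(V[0],np.degrees(np.arctan2(*(H[:,:2].mean(0)-g)[::-1])))
kk=W[196:214,338:354];K=kk[(kk[...,2]>120)&(kk[...,2]<160)];print('knob',len(K),K.mean(0).round(1),np.percentile(K[:,2],95))
# side orange paddle
ps,ds=snap('side');Ws=cloud('side',ds);hs=cv2.cvtColor(ps,cv2.COLOR_RGB2HSV)
m=((hs[...,0]>5)&(hs[...,0]<20)&(hs[...,1]>180)&(hs[...,2]>120)).astype('uint8');m[:, :270]=0;m[:,330:]=0
nn,ll,ss,cc=cv2.connectedComponentsWithStats(m)
for i in range(1,nn):
    if ss[i,4]>20: Q=Ws[ll==i];print('orange',ss[i],cc[i].round(),np.nanmedian(Q,0).round(),np.nanpercentile(Q,4,0).round(),np.nanpercentile(Q,96,0).round())
cv2.imwrite('pics/crop2.png',cv2.resize(ps[140:320,200:410,::-1],None,fx=3.3,fy=3.3,interpolation=cv2.INTER_CUBIC))
```

```text
yaw deg 88.33592552842143 lip along 198.926687696161 res pct [-5.4094477  -2.70282269 -0.61566689  6.79760521 18.34685702]
150 105 lat [553.8 554.7 578.1 595.2 596.6] hi lat [553. 598.]
170 103 lat [554.8 556.  578.7 596.1 597.5] hi lat [554. 598.]
190 122 lat [555.8 556.7 579.6 597.2 598.8] hi lat [555. 601.]
210 105 lat [556.6 557.8 580.7 598.3 599. ] hi lat [556. 601.]
230 123 lat [557.6 558.4 581.2 599.  600.6] hi lat [557. 601.]
250 124 lat [558.5 559.5 579.4 600.  601.5] hi lat [558. 602.]
270 124 lat [559.8 560.7 583.4 600.6 602.9] hi lat [560. 604.]
290 69 lat [560.3 565.9 585.4 601.4 603.9] hi lat [560. 604.]
310 0 lat  hi lat 
rim ((508.17022705078125, 342.7525939941406), 98.24386596679688) 99.54417899107577
rim fit [484.71976097 358.02760051]
handle 61 [572.4 313.4  97.9]
[-0.86983075  0.49335024] -26.992912936933248
knob 63 [467.4 -76.9 144. ] 148.91905153797677
orange [294 186   7   4  28] [297. 188.] [576.  70. 227.] [567.  64. 219.] [586.  75. 235.]
orange [279 240  38  12 363] [298. 245.] [575. 176.  85.] [525. 173.  65.] [624. 180. 101.]
```

View pics/crop2.png

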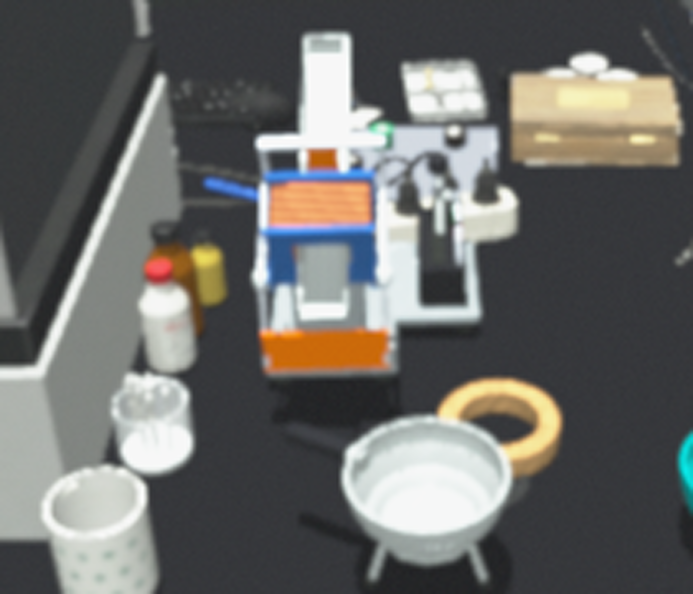

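The side crop shows the orange paddle at crop (325,350), bottle at (165,310), jar at (152,425) and the dish with its handle toward (290,430). My measurements agree with each other:

| Item | Value (mm unless noted) |
|---|---|
| Chute centre line | x ≈ 577.7 − 0.028·y |
| Downhill direction | 91.6° |
| Lip | about (573, 183) |
| Paddle face | y ≈ 176 |
| Rim contact height | z ≈ 97 |
| Knob | about (465, −76) |

Time to move.

Call:
jog_arm(
  deltas=[0.06,0,0,0.06,0,0.06,0,0,0.1,0,0.06,0.04,-0.047,0.1,0.1,0.06,0.08,-0.094,0.1,0.2,0.06,0.12,-0.14,0.1,0.3,0.06,0.16,-0.19,0.1,0.433,0.06,0.2,-0.235,0.1,0.433,0.06,0.24,-0.28,0.1,0.433,0.06,0.28,-0.33,0.1,0.433,0.06,0.32,-0.38,0.1,0.433,0.06,0.332,-0.44,0.1,0.433,0.06,0.332,-0.5,0.1,0.433],
)

```text
clock: 1.75
tcp_pos: [579.6, 72.0, 330.8]
tcp_rot: [180.0, 0.0, -178.5]
ft_force: [-0.1, 0.8, 0.8]
grip_width: 0.704
```

Call:
jog_arm(
  deltas=[0.06,0,-0.06,0,0,0.06,0,-0.12,0,0,0.06,0,-0.18,0,0,0.06,0,-0.24,0,0,0.06,0,-0.3,0,0,0.06,0,-0.36,0,0,0.06,0,-0.37,0,0,0.06,0,-0.37,0,0],
)

```text
clock: 2.75
tcp_pos: [578.4, -296.0, 330.9]
tcp_rot: [179.9, -0.0, -178.5]
ft_force: [0.7, 0.4, 0.2]
grip_width: 0.702
```

Call:
jog_arm(
  deltas=[0.06,0,0,-0.06,0,0.06,0,0,-0.12,0,0.06,0,0,-0.18,0,0.06,0,0,-0.24,0,0.06,0,0,-0.29,0,0.06,0,0,-0.322,0,0.06,0,0,-0.322,0,0.02,0,0,-0.322,0,0.02,0,0,-0.322,0,0.02,0,0,-0.322,0,0.02,0,0,-0.322,0,0.02,0,0,-0.322,0],
  grip_force=35,
)

```text
clock: 4.25
tcp_pos: [580.6, -295.7, 11.7]
tcp_rot: [-180.0, 0.2, -178.4]
ft_force: [-0.3, 2.0, 7.0]
grip_width: 0.342
```

Call:
jog_arm(
  deltas=[0.02,0,0,0.03,0,0.02,0,0,0.08,0,0.02,0,0,0.14,0,0.02,0,0,0.2,0,0.02,0,0,0.26,0,0.02,0,0.04,0.3,0,0.02,0,0.1,0.31,0,0.02,0,0.16,0.31,0,0.02,0,0.22,0.31,0,0.02,0,0.27,0.31,0,0.02,0,0.281,0.31,0,0.02,0,0.281,0.31,0],
)

```text
clock: 5.75
tcp_pos: [578.6, -14.5, 319.9]
tcp_rot: [-180.0, 0.0, -178.4]
ft_force: [0.7, 0.1, -0.0]
grip_width: 0.34
```

Run:
```python
from h import *
s=get_state();print(s['tcp_pos'],s['grip_width'],s['ft_force'])
p,d=snap('side');a=p[110:260,240:370,::-1]
q,_=snap('top');b=q[130:230,300:460,::-1]
a=cv2.resize(a,(390,450),interpolation=2);b=cv2.resize(b,(400,250),interpolation=2)
o=np.zeros((450,790,3),'uint8');o[:,:390]=a;o[:250,390:]=b;cv2.imwrite('pics/c3.png',o)
```

```text
[578.64816018 -14.46976138 319.9438984 ] 0.3400688411850827 [ 0.71448964  0.13665046 -0.03215346]
```

View pics/c3.png

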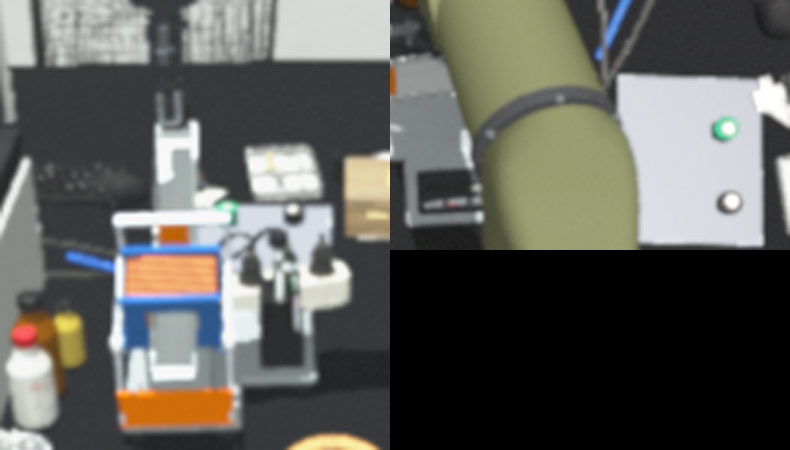

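The picture shows the first specimen's place on the mat is empty and the hand is over the chute's upper channel. The green (crop 725,128) and the other black specimen (730,200) still stand. I'll lower and release.

Call:
jog_arm(
  deltas=[0.02,0,0,-0.03,0,0.02,0,0,-0.055,0,0.02,0,0,-0.066,0,0.02,0,0,-0.066,0,0.036,0,0,-0.066,0,0.04,0,0,-0.066,0,0.04,0,0,-0.064,0,0.045,0,0,-0.06,0,0.05,0,0,-0.05,0,0.06,0,0,-0.02,0,0.06,0,0,0.02,0],
)

```text
clock: 7.22
tcp_pos: [578.2, -14.8, 340.2]
tcp_rot: [180.0, -0.1, -178.4]
ft_force: [0.4, 0.0, 0.2]
grip_width: 0.704
```

Call:
jog_arm(
  deltas=[0.06,-0.005,-0.06,0,0,0.06,-0.01,-0.12,0,0,0.06,-0.015,-0.18,0,0,0.06,-0.02,-0.24,0,0,0.06,-0.025,-0.3,0,0,0.06,-0.03,-0.356,0,0,0.06,-0.036,-0.356,0,0,0.06,-0.036,-0.356,0,0],
)

```text
clock: 8.22
tcp_pos: [542.6, -370.1, 339.7]
tcp_rot: [179.9, 0.0, -178.4]
ft_force: [-0.3, 0.9, 0.6]
grip_width: 0.701
```

```bash
cat > look.py <<'E'
from h import *
s=get_state();print(s['clock'],s['tcp_pos'].round(1),s['ft_force'].round(1))
p,d=snap('top'); W=cloud('top',d)
sp=((W[...,2]>11)&(W[...,2]<40)).astype('uint8');sp[:, :388]=0;sp[:,452:]=0;sp[:155]=0;sp[230:]=0
n,l,st,ce=cv2.connectedComponentsWithStats(sp)
for i in range(1,n):
    if st[i,4]>15: print('spec',st[i],onz('top',*ce[i],22).round(1),p[l==i].mean(0).round())
# chute: points higher than floor
yy=W[...,1];s_=(183-yy)/.8829;fl=125+s_*.4695;lat=W[...,0]-(577.7-.0279*yy)
for s0 in range(140,310,8):
    k=(s_>s0)&(s_<s0+8)&(abs(lat)<12)&(W[...,2]<fl+60)&(W[...,2]>fl-30)
    print(s0,k.sum(),np.nanmedian((W[...,2]-fl)[k]).round(1) if k.any() else '',p[k].mean(0).round() if k.any() else '',end=' | ')
E
python3 look.py
```

```text
8.225 [ 542.6 -370.1  339.7] [-0.3  0.9  0.6]
spec [429 176  11  10  84] [ 543.  -371.5   22. ] [114. 155. 136.]
spec [431 206  10  10  78] [ 445.3 -371.8   22. ] [180. 179. 177.]
140 20 20.5 [182. 113.  54.] | 148 27 21.1 [170. 161. 154.] | 156 21 22.6 [152. 150. 146.] | 164 24 20.9 [97. 94. 89.] | 172 28 11.7 [104. 104. 102.] | 180 17 -2.0 [207. 211. 210.] | 188 25 -2.5 [229. 234. 232.] | 196 16 -2.2 [229. 234. 232.] | 204 25 -2.2 [228. 234. 232.] | 212 20 -1.4 [228. 233. 231.] | 220 22 -1.8 [228. 233. 231.] | 228 25 -2.1 [227. 232. 230.] | 236 18 -1.3 [227. 232. 230.] | 244 25 -1.7 [226. 232. 230.] | 252 26 -2.4 [226. 231. 230.] | 260 19 -1.3 [226. 231. 230.] | 268 26 -3.0 [226. 231. 230.] | 276 25 -2.1 [227. 232. 230.] | 284 21 -2.8 [227. 232. 230.] | 292 25 -2.3 [220. 225. 224.] | 300 27 13.6 [201. 206. 204.] | 308 15 -1.4 [175. 180. 178.] |
```

The first specimen lies against the gate (s ≈ 148–178, about 21 mm high). Next is the green one.

Call:
jog_arm(
  deltas=[0.06,0,-0.001,-0.06,0,0.06,0,-0.001,-0.12,0,0.06,0,-0.001,-0.18,0,0.06,0,-0.001,-0.24,0,0.06,0,-0.001,-0.3,0,0.06,0,-0.001,-0.326,0,0.06,0,-0.001,-0.326,0,0.02,0,-0.001,-0.326,0,0.02,0,-0.001,-0.326,0,0.02,0,-0.001,-0.326,0,0.02,0,-0.001,-0.326,0,0.02,0,-0.001,-0.326,0],
)

```text
clock: 9.78
tcp_pos: [544.6, -372.1, 15.8]
tcp_rot: [-179.9, 0.2, -178.4]
ft_force: [0.0, 1.7, 6.9]
grip_width: 0.342
```

Call:
jog_arm(
  deltas=[0.02,0,0,0.03,0,0.02,0,0,0.08,0,0.02,0,0,0.14,0,0.02,0,0,0.2,0,0.02,0,0,0.26,0,0.02,0,0,0.31,0,0.02,0.02,0.05,0.325,0,0.02,0.036,0.11,0.325,0,0.02,0.036,0.17,0.325,0,0.02,0.036,0.23,0.325,0,0.02,0.036,0.29,0.325,0,0.02,0.036,0.335,0.325,0],
)

```text
clock: 11.28
tcp_pos: [578.2, -33.5, 339.4]
tcp_rot: [180.0, 0.1, -178.3]
ft_force: [0.3, -0.7, 0.5]
grip_width: 0.342
```

Call:
jog_arm(
  deltas=[0.02,0,0,-0.04,0,0.02,0,0,-0.064,0,0.02,0,0,-0.074,0,0.02,0,0,-0.074,0,0.036,0,0,-0.074,0,0.04,0,0,-0.074,0,0.04,0,0,-0.072,0,0.045,0,0,-0.068,0,0.05,0,0,-0.055,0,0.06,0,0,-0.02,0,0.06,0,0,0,0],
)

```text
clock: 12.65
tcp_pos: [579.5, -36.5, 341.0]
tcp_rot: [180.0, 0.2, -178.4]
ft_force: [-0.2, -0.4, -0.8]
grip_width: 0.704
```

Call:
jog_arm(
  deltas=[0.06,-0.022,-0.06,0,0,0.06,-0.044,-0.12,0,0,0.06,-0.066,-0.18,0,0,0.06,-0.09,-0.24,0,0,0.06,-0.115,-0.3,0,0,0.06,-0.133,-0.338,0,0,0.06,-0.133,-0.338,0,0,0.06,-0.133,-0.338,0,0],
)

```text
clock: 13.65
tcp_pos: [446.3, -374.1, 339.0]
tcp_rot: [180.0, 0.1, -178.4]
ft_force: [0.9, 0.6, 0.2]
grip_width: 0.703
```

```bash
python3 look.py
```

```text
13.65 [ 446.3 -374.1  339. ] [0.9 0.6 0.2]
spec [431 206  10  10  82] [ 445.4 -371.4   22. ] [122. 122. 120.]
140 20 21.1 [182. 115.  56.] | 148 26 20.8 [171. 162. 155.] | 156 21 21.3 [153. 152. 147.] | 164 24 22.1 [ 99. 111. 100.] | 172 26 22.9 [111. 181. 148.] | 180 21 24.2 [177. 214. 194.] | 188 25 24.1 [183. 217. 198.] | 196 15 25.1 [112. 195. 158.] | 204 24 10.2 [109. 175. 147.] | 212 21 -3.6 [213. 223. 218.] | 220 23 -1.8 [228. 233. 231.] | 228 27 -1.8 [227. 232. 231.] | 236 17 -3.5 [226. 232. 230.] | 244 24 -1.9 [226. 231. 230.] | 252 27 -3.0 [226. 231. 230.] | 260 18 -1.1 [227. 232. 230.] | 268 26 -2.2 [226. 231. 230.] | 276 27 -2.8 [226. 231. 230.] | 284 23 -2.4 [227. 232. 230.] | 292 22 -1.7 [218. 224. 222.] | 300 25 12.8 [202. 207. 205.] | 308 15 1.4 [172. 177. 175.] |
```

Both are in place. The third is 18 mm high, so I'll grip it with the TCP at about z = 10.

Call:
jog_arm(
  deltas=[0.06,0,0.002,-0.06,0,0.06,0,0.002,-0.12,0,0.06,0,0.002,-0.18,0,0.06,0,0.002,-0.24,0,0.06,0,0.002,-0.3,0,0.06,0,0.002,-0.331,0,0.06,0,0.002,-0.331,0,0.02,0,0.002,-0.331,0,0.02,0,0.002,-0.331,0,0.02,0,0.002,-0.331,0,0.02,0,0.002,-0.331,0,0.02,0,0.002,-0.331,0],
)

```text
clock: 15.2
tcp_pos: [447.4, -373.2, 9.5]
tcp_rot: [-179.9, 0.2, -178.4]
ft_force: [0.6, 0.9, 8.0]
grip_width: 0.346
```

Call:
jog_arm(
  deltas=[0.02,0,0,0.03,0,0.02,0,0,0.08,0,0.02,0,0,0.14,0,0.02,0,0,0.2,0,0.02,0,0,0.26,0,0.02,0,0,0.31,0,0.02,0.03,0.05,0.33,0,0.02,0.06,0.11,0.33,0,0.02,0.09,0.16,0.33,0,0.02,0.115,0.21,0.33,0,0.02,0.133,0.265,0.33,0,0.02,0.133,0.32,0.33,0],
)

```text
clock: 16.7
tcp_pos: [579.5, -50.6, 338.1]
tcp_rot: [180.0, 0.1, -178.4]
ft_force: [-0.8, -0.0, -0.8]
grip_width: 0.342
```

Call:
jog_arm(
  deltas=[0.02,-0.001,0.009,0,0,0.02,-0.001,0.009,-0.04,0,0.02,-0.001,0.009,-0.062,0,0.02,-0.001,0.009,-0.072,0,0.02,-0.001,0.009,-0.072,0,0.036,-0.001,0.009,-0.072,0,0.04,-0.001,0.009,-0.072,0,0.04,-0.001,0.009,-0.07,0,0.045,-0.001,0.009,-0.064,0,0.05,-0.001,0.009,-0.05,0,0.06,-0.001,0.009,-0.02,0,0.06,-0.001,0.009,0,0],
)

```text
clock: 18.2
tcp_pos: [578.3, -43.5, 339.7]
tcp_rot: [180.0, 0.1, -178.4]
ft_force: [0.4, -0.5, -0.7]
grip_width: 0.703
```

Call:
jog_arm(
  deltas=[0.06,-0.06,-0.015,0,0,0.06,-0.11,-0.033,0,0,0.06,-0.114,-0.033,0,0,0.06,-0.114,-0.033,-0.06,0,0.06,-0.114,-0.033,-0.1,0,0.06,-0.114,-0.033,-0.1,0],
)

```text
clock: 18.95
tcp_pos: [463.0, -76.2, 236.0]
tcp_rot: [179.9, -0.2, -178.4]
ft_force: [0.4, -0.3, -0.1]
grip_width: 0.703
```

```bash
python3 look.py
```

```text
18.95 [463.  -76.2 236. ] [ 0.4 -0.3 -0.1]
140 17 19.6 [186. 116.  55.] | 148 27 20.5 [168. 159. 151.] | 156 21 20.0 [155. 153. 149.] | 164 24 21.0 [ 97. 111.  99.] | 172 27 24.0 [111. 181. 149.] | 180 19 23.4 [180. 215. 196.] | 188 24 25.7 [184. 219. 200.] | 196 15 24.5 [113. 194. 158.] | 204 24 18.5 [105. 140. 121.] | 212 24 18.4 [200. 198. 194.] | 220 18 19.7 [211. 210. 206.] | 228 25 16.8 [152. 151. 147.] | 236 16 8.8 [120. 122. 119.] | 244 27 -1.1 [212. 217. 215.] | 252 27 -1.9 [224. 230. 228.] | 260 12 -2.6 [224. 228. 226.] | 268 20 -1.7 [223. 228. 226.] | 276 19 -1.7 [225. 230. 229.] | 284 19 -2.8 [225. 230. 228.] | 292 20 -2.5 [219. 224. 223.] | 300 28 10.7 [200. 205. 203.] | 308 13 0.8 [169. 173. 172.] |
```

All three lie above the gate (s = 148–244). Next is the lever: straddle the ball, nearly close, and swing it 46 mm downhill along its arc.

Call:
jog_arm(
  deltas=[0.06,0.004,0,-0.05,0,0.06,0.004,0,-0.09,0,0.06,0.004,0,-0.106,0,0.03,0.004,0,-0.106,0,0.03,0.004,0,-0.106,0,0.03,0.004,0.01,-0.102,0,0.03,0.004,0.02,-0.098,0,0.03,0.003,0.03,-0.094,0,0.03,0.003,0.04,-0.092,0,0.03,0.003,0.046,-0.091,0,0.03,0.003,0.046,-0.091,0],
  grip_force=20,
)

```text
clock: 20.38
tcp_pos: [466.8, -29.4, 146.5]
tcp_rot: [179.9, 0.0, -178.3]
ft_force: [-0.1, -0.1, -0.3]
grip_width: 0.351
```

Call:
jog_arm(
  deltas=[0.045,0,0,0,0,0.045,0,0,0,0,0.045,0,0,0.04,0,0.045,0,0,0.1,0,0.045,0,0,0.16,0,0.045,0,0,0.2,0,0.045,0,0.03,0.2,0,0.045,0,0.09,0.2,0,0.045,0,0.15,0.2,0,0.045,0,0.21,0.2,0,0.045,0,0.27,0.2,0,0.045,0,0.33,0.2,0],
)

```text
clock: 21.88
tcp_pos: [466.6, 300.6, 346.0]
tcp_rot: [-180.0, -0.0, -178.5]
ft_force: [1.9, 0.3, -0.4]
grip_width: 0.531
```

```bash
cat > look2.py <<'E'
from h import *
s=get_state();print(s['clock'],s['tcp_pos'].round(1),s['ft_force'].round(1))
p,d=snap('top'); W=cloud('top',d);hsv=cv2.cvtColor(p,cv2.COLOR_RGB2HSV)
kk=W[190:220,305:360];K=kk[(kk[...,2]>122)&(kk[...,2]<170)];print('knob',len(K),np.nanmean(K,0).round(1) if len(K) else '',np.percentile(K[:,2],95) if len(K) else '')
m=((hsv[...,0]>8)&(hsv[...,0]<25)&(hsv[...,1]>80)&(hsv[...,2]>130)).astype('uint8');m[:, :222]=0;m[:,300:]=0;m[192:200]*=0;m[:198]=0;m[270:]=0
cs,_=cv2.findContours(m,cv2.RETR_EXTERNAL,2);c=max(cs,key=cv2.contourArea);e=cv2.fitEllipse(c);print('cork',e,onz('top',*e[0],25).round(1))
q=p[165:240,172:240]; P=W[165:240,172:240]
g=cv2.cvtColor(q,cv2.COLOR_RGB2GRAY);m=((g>110)&(P[...,2]>20)).astype('uint8')
m=cv2.morphologyEx(m,cv2.MORPH_CLOSE,np.ones((5,5)))
cs,_=cv2.findContours(m,cv2.RETR_EXTERNAL,2);c=max(cs,key=cv2.contourArea);h=cv2.convexHull(c);e=cv2.fitEllipse(h);print('dish',e,onz('top',e[0][0]+172,e[0][1]+165,99).round(1))
o=np.array([e[0][0]+172,e[0][1]+165])
hk=((P[...,2]>70)&(P[...,2]<115)&(q.max(-1)<90)).astype('uint8');hk[:, :28]=0;hk[38:]=0
n,l,st,ce=cv2.connectedComponentsWithStats(hk)
for i in range(1,n):
    if st[i,4]>10:
        v,u=np.where(l==i);w=np.array([onz('top',a+172,b+165,97) for a,b in zip(u,v)])[:,:2];c0=w.mean(0);V=np.linalg.svd(w-c0)[2][0];t=(w-c0)@V
        print('handle',st[i],c0.round(1),'dir',np.degrees(np.arctan2(V[1],V[0])).round(1),'len',np.ptp(t).round(1),'wid',np.ptp((w-c0)@[-V[1],V[0]]).round(1))
E
python3 look2.py
```

```text
21.875 [466.6 300.6 346. ] [ 1.9  0.3 -0.4]
knob 60 [466.1 -30.8 157.2] 161.808317787565
cork ((241.2978973388672, 232.40040588378906), (29.3499755859375, 31.398963928222656), 13.09762954711914) [391.6 253.4  25. ]
dish ((24.447053909301758, 47.789344787597656), (58.51747131347656, 105.90155029296875), 159.26666259765625) [450.9 375.4  99. ]
handle [39  0 13 19 81] [571.  313.7] dir 151.2 len 58.7 wid 17.8
```

The lever is upright in green (knob y ≈ −31). Handle centre is (571, 314), direction −28.5°, and its length of 59 mm checks. The cork reading was masked by the arm, so I'll repeat it later. Grasping the handle now.

Call:
jog_arm(
  deltas=[0.05,0.05,0.006,-0.02,-0.17,0.05,0.104,0.013,-0.04,-0.34,0.05,0.104,0.013,-0.1,-0.525,0.05,0.104,0.013,-0.16,-0.525,0.05,0.104,0.013,-0.21,-0.525,0.05,0.104,0.013,-0.21,-0.525],
)

```text
clock: 22.68
tcp_pos: [567.8, 309.7, 132.2]
tcp_rot: [-179.5, -0.3, 151.5]
ft_force: [0.3, 0.9, -0.0]
grip_width: 0.585
```

Run:
```python
from h import *
s=get_state();print(s['tcp_pos'].round(1),s['tcp_rot'].round(1),s['qpos'].round(0))
p,d=snap('top');q,_=snap('side')
o=np.zeros((400,800,3),'uint8');o[:,:400]=cv2.resize(p[150:250,180:280,::-1],(400,400),interpolation=2);o[:,400:]=cv2.resize(q[210:330,270:390,::-1],(400,400),interpolation=2);cv2.imwrite('pics/c4.png',o)
```

```text
[567.8 309.7 132.2] [-179.5   -0.3  151.5] [-27.  48. -11.  90.  12.  43.  19.]
```

View pics/c4.png

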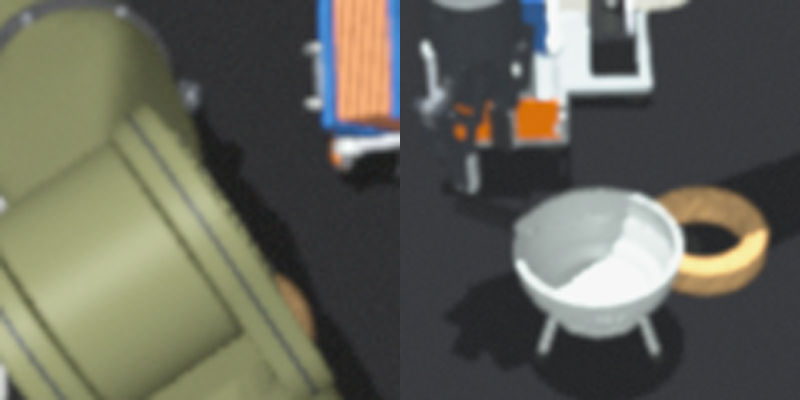

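The side view shows the fingers straddling the handle region in front of the paddle, with the dish still on its stand and the cork ring to its right. Lower and grip.

Call:
jog_arm(
  deltas=[0.05,0,0,0,0,0.05,0,0,-0.03,0,0.05,0,0,-0.061,0,0.05,0,0,-0.061,0,0.05,0,0,-0.061,0],
)

```text
clock: 23.4
tcp_pos: [572.1, 313.2, 77.6]
tcp_rot: [179.8, 0.1, 151.5]
ft_force: [-0.6, 0.8, 0.2]
grip_width: 0.586
```

Call:
jog_arm(
  deltas=[0.005,0,0,0,0,0.005,0,0,0,0,0.005,0,0,0,0,0.005,0,0,0,0,0.005,0,0,0,0],
  grip_force=70,
)

```text
clock: 24.02
tcp_pos: [571.4, 312.6, 75.8]
tcp_rot: [179.9, 0.0, 151.5]
ft_force: [1.5, 0.0, 3.3]
grip_width: 0.172
```

Call:
jog_arm(
  deltas=[0.005,0,0,0.015,0,0.005,0,0,0.035,0,0.005,0,0,0.06,0,0.005,0,0.02,0.06,0,0.005,-0.007,0.04,0.06,0,0.005,-0.015,0.062,0.06,0,0.005,-0.015,0.062,0.06,0],
)

```text
clock: 24.9
tcp_pos: [552.4, 378.9, 134.4]
tcp_rot: [180.0, -0.2, 151.8]
ft_force: [-0.4, -1.3, -2.3]
grip_width: 0.17
```

Run:
```python
from h import *
s=get_state();print(s['tcp_pos'].round(1),s['grip_width'],s['ft_force'].round(1))
p,d=snap('side');W=cloud('side',d);q,dt=snap('top');T=cloud('top',dt)
# dish rim plane from side cloud
k=np.hypot(W[...,0]-468,W[...,1]-422)<75
k&=(W[...,2]>60)&(W[...,2]<200)&(p.min(-1)>100);print('pts',k.sum(),np.percentile(W[k][:,2],[2,50,98]).round())
# jar & bottle from top
for n,(u0,u1,v0,v1) in {'jar':(236,268,110,142),'bottle':(284,302,108,136)}.items():
    Q=T[v0:v1,u0:u1];k=(Q[...,2]>40)&(Q[...,2]<130);print(n,k.sum(),np.median(Q[k],0).round(),np.percentile(Q[k],3,0).round(),np.percentile(Q[k],97,0).round())
hs=cv2.cvtColor(q,cv2.COLOR_RGB2HSV)
m=((hs[...,0]>8)&(hs[...,0]<25)&(hs[...,1]>80)&(hs[...,2]>100)&(T[...,2]<45)).astype('uint8');m[:, :222]=0;m[:,300:]=0;m[:198]=0;m[270:]=0
Q=T[m>0];print('cork',len(Q),Q.mean(0).round(),Q.min(0).round(),Q.max(0).round())
m=((hs[...,0]<0))
hp=cv2.cvtColor(p,cv2.COLOR_RGB2HSV);m=(hp[...,0]>8)&(hp[...,0]<25)&(hp[...,1]>80)&(W[...,2]<32)&(W[...,2]>18)&(W[...,0]<520)&(W[...,1]>100);Q=W[m];print('cork side',len(Q),np.percentile(Q,[2,98],0).round())
cv2.imwrite('pics/c5.png',cv2.resize(p[200:340,220:420,::-1],(800,560),interpolation=2))
```

```text
[552.4 378.9 134.4] 0.1698060736724397 [-0.4 -1.3 -2.3]
pts 1917 [106. 133. 160.]
jar 361 [769. 215.  59.] [702. 168.  42.] [772. 257.  90.]
bottle 318 [741.  78.  79.] [720.  55.  43.] [772. 105. 114.]
cork 466 [399. 246.  20.] [336. 203.  -8.] [446. 315.  30.]
cork side 244 [[336. 212.  18.]
 [395. 316.  27.]]
```

View pics/c5.png

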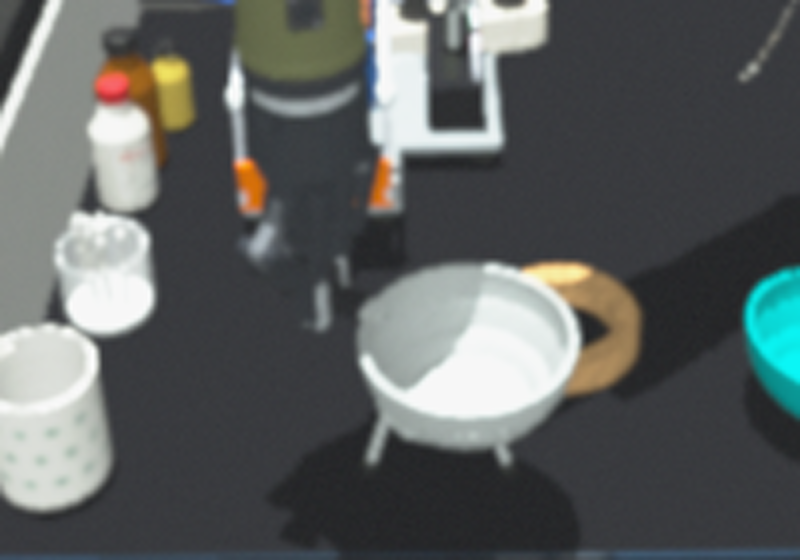

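The side view shows the dish lifted and about level, and clear of the stand. The cork ring has been knocked, and its centre is now about (391, 259). The jar and bottle stand at x > 700, well clear. Rotating so the handle points downhill.

Call:
jog_arm(
  deltas=[0.005,0,0,0,0.187,0.005,0,0,0,0.374,0.005,0,0,0,0.561,0.005,0,0,0,0.748,0.005,0,0,0,0.935,0.005,0,0,0,1.12,0.005,0,0,0,1.31,0.005,0,0,0,1.5,0.005,0,0,0,1.68,0.005,0,0,0,1.87,0.005,0,0,0,2.06,0.005,0,0,0,2.243],
)

```text
clock: 26.5
tcp_pos: [556.5, 372.4, 134.7]
tcp_rot: [180.0, -0.1, -79.8]
ft_force: [1.0, 0.0, -2.1]
grip_width: 0.174
```

Call:
jog_arm(
  deltas=[0.005,0,0,0,0,0.005,0,0,-0.03,0,0.005,0,0,-0.06,0,0.005,0,0,-0.06,0,0.005,0,0,-0.06,0],
)

```text
clock: 27.12
tcp_pos: [556.3, 374.7, 76.4]
tcp_rot: [-179.9, 0.0, -80.1]
ft_force: [-0.4, 0.0, -1.2]
grip_width: 0.174
```

```bash
cat > dish.py <<'E'
from h import *
from scipy.optimize import least_squares
def dish(tag=None):
    s=get_state();t=s['tcp_pos'];y=np.radians(s['tcp_rot'][2]);print(s['clock'],t.round(1),s['tcp_rot'].round(1),s['ft_force'].round(1),s['grip_width'].round(3))
    h=y-np.pi; 
    out=[]
    for n in('side','top'):
        p,d=snap(n,(tag+n) if tag else None);W=cloud(n,d)
        best=None
        hd=y+np.pi  # handle dir candidates
        a=np.array([np.cos(y),np.sin(y)])
        for sg in(1,-1):
            c=t[:2]+sg*100*a
            k=(np.hypot(W[...,0]-c[0],W[...,1]-c[1])<80)&(W[...,2]>t[2]+10)&(W[...,2]<t[2]+45)&(p.min(-1)>90)&(np.ptp(p.astype(int),axis=-1)<50)
            if best is None or k.sum()>len(best[1]): best=(c,W[k])
        c,P=best
        if len(P)<40: print(n,'few',len(P));continue
        f=lambda v:np.hypot(P[:,0]-v[0],P[:,1]-v[1])-64
        # rim points: near top
        g=least_squares(f,c,loss='soft_l1',f_scale=2).x
        R=P[abs(np.hypot(*(P[:,:2]-g).T)-64)<6]
        # upper envelope plane: top points in angular bins
        ang=np.arctan2(*(R[:,:2]-g).T[::-1]);B=[]
        for b in np.arange(-np.pi,np.pi,.26):
            q=R[(ang>=b)&(ang<b+.26)]
            if len(q)>5: B.append(np.r_[np.mean(q[:,:2],0)-g,np.percentile(q[:,2],80)])
        B=np.array(B);co=np.linalg.lstsq(np.c_[B[:,:2],np.ones(len(B))],B[:,2],rcond=None)[0]
        print(n,len(P),'guess',c.round(1),'rim fit',g.round(1),'plane slope deg',np.degrees(co[:2]).round(1),'rim z',co[2].round(1),'bins',len(B))
E
python3 -c "
from dish import *
dish()"
```

```text
Traceback (most recent call last):
  File "dish.py", line 4, in dish
    s=get_state();t=s['tcp_pos'];y=np.radians(s['tcp_rot'][2]);print(s['clock'],t.round(1),s['tcp_rot'].round(1),s['ft_force'].round(1),s['grip_width'].round(3))
                                                                                                                                        ^^^^^^^^^^^^^^^^^^^^^
AttributeError: 'float' object has no attribute 'round'
```

```bash
sed -i "s/s\['grip_width'\].round(3)/round(s['grip_width'],3)/" dish.py; python3 -c "
from dish import *
dish('d1')
a=cv2.imread('pics/d1side.png')[190:330,230:430];b=cv2.imread('pics/d1top.png')[130:270,190:330]
o=np.zeros((350,800,3),'uint8');o[:,:450]=cv2.resize(a,(450,350));o[:,450:]=cv2.resize(b,(350,350));cv2.imwrite('pics/c6.png',o)"
```

```text
27.125 [556.3 374.7  76.4] [-179.9    0.   -80.1] [-0.4  0.  -1.2] 0.174
side 113 guess [573.4 276.2] rim fit [574.4 274.4] plane slope deg [-0.8 -0.1] rim z 100.1 bins 7
top few 0
```

View pics/c6.png

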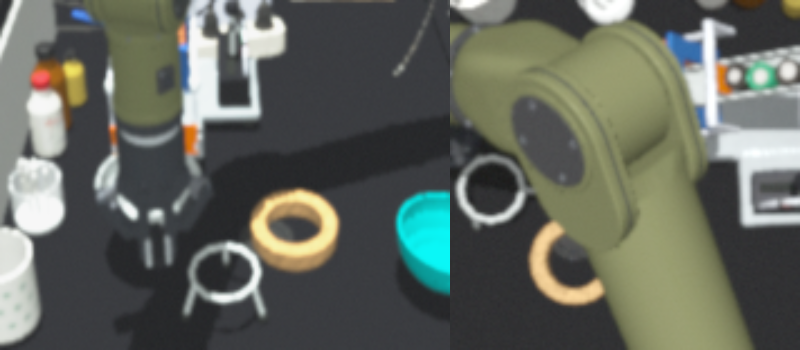

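The side view shows the dish hidden behind the hand. The fit puts its centre at (574, 274), rim z 100 and level. The top view shows all three specimens in the chute and the cork ring. Now I'll push the paddle in about 20 mm.

Call:
jog_arm(
  deltas=[0.005,0,-0.015,-0.004,0,0.005,0,-0.03,-0.004,0,0.005,0,-0.036,-0.004,0,0.005,0,-0.042,-0.004,0,0.005,0,-0.047,-0.004,0,0.005,0,-0.052,-0.004,0,0.005,0,-0.055,-0.004,0,0.005,0,-0.055,-0.004,0,0.005,0,-0.055,-0.004,0,0.005,0,-0.055,-0.004,0,0.005,0,-0.055,-0.004,0,0.005,0,-0.055,-0.004,0],
)

```text
clock: 28.72
tcp_pos: [555.6, 319.3, 71.3]
tcp_rot: [180.0, -0.0, -80.0]
ft_force: [-0.7, 3.0, -4.7]
grip_width: 0.174
```

```bash
python3 look.py; python3 look2.py; python3 -c "
from h import *
p,d=snap('side');W=cloud('side',d);hs=cv2.cvtColor(p,cv2.COLOR_RGB2HSV)
m=(hs[...,0]>5)&(hs[...,0]<20)&(hs[...,1]>180)&(hs[...,2]>90)&(W[...,2]<120)&(W[...,2]>40)&(W[...,1]>120);Q=W[m];print('paddle',len(Q),np.median(Q,0).round(),np.percentile(Q,[5,95],0).round())"
```

```text
28.725 [555.6 319.3  71.3] [-0.7  3.  -4.7]
140 0   | 148 0   | 156 0   | 164 1 -3.7 [211. 216. 211.] | 172 23 -2.5 [226. 231. 229.] | 180 17 -2.2 [230. 234. 233.] | 188 23 -2.7 [229. 234. 232.] | 196 18 -2.6 [229. 234. 232.] | 204 24 -1.7 [228. 234. 232.] | 212 19 -2.3 [228. 233. 231.] | 220 23 -1.7 [228. 233. 231.] | 228 26 -2.0 [227. 232. 230.] | 236 18 -2.5 [227. 232. 230.] | 244 24 -3.0 [226. 232. 230.] | 252 26 -1.7 [226. 231. 230.] | 260 17 -1.9 [226. 231. 230.] | 268 26 -2.1 [226. 231. 230.] | 276 26 -2.3 [226. 231. 230.] | 284 22 -2.5 [227. 232. 230.] | 292 22 -2.5 [221. 226. 224.] | 300 28 11.8 [201. 206. 204.] | 308 15 2.2 [178. 182. 180.] | 28.775 [555.7 319.3  71.3] [-1.5  2.5 -5.4]
knob 60 [466.4 -30.9 157.7] 162.86152473597392
cork ((239.44927978515625, 233.32261657714844), (35.433284759521484, 35.98691940307617), 49.137359619140625) [388.8 259.3  25. ]
dish ((57.510032653808594, 7.323653697967529), (22.879043579101562, 41.954376220703125), 163.22813415527344) [572.2 275.   99. ]
handle [46 14  4  6 15] [543.8 305.8] dir 164.5 len 15.6 wid 8.5
paddle 24 [574. 154.  91.] [[522. 146.  78.]
 [628. 157.  99.]]
```

The gate opened (paddle now at y ≈ 154) and the chute is empty. I'll hold a little longer, then back off and check the contents.

Call:
jog_arm(
  deltas=[0.005,0,0,0,0,0.005,0,0,0,0,0.005,0,0,0,0,0.005,0,0,0,0,0.005,0,0.01,0,0,0.005,0,0.025,0,0,0.005,0,0.045,0,0,0.005,0,0.07,0,0,0.005,0,0.08,0.02,0,0.005,0,0.08,0.05,0,0.005,0,0.08,0.06,0,0.005,0,0.08,0.06,0],
)

```text
clock: 30.38
tcp_pos: [556.0, 399.5, 131.6]
tcp_rot: [-179.9, -0.0, -80.0]
ft_force: [0.8, -1.1, -3.4]
grip_width: 0.174
```

Call:
jog_arm(
  deltas=[0.005,-0.04,-0.01,0,0,0.005,-0.08,-0.02,0,0,0.005,-0.12,-0.03,0,0,0.005,-0.16,-0.04,0,0,0.005,-0.184,-0.043,0,0,0.005,-0.184,-0.043,0,0,0.005,-0.184,-0.043,0,0,0.005,-0.184,-0.043,0,0],
)

```text
clock: 31.38
tcp_pos: [372.9, 356.2, 130.9]
tcp_rot: [-180.0, -0.0, -80.1]
ft_force: [-0.3, 0.7, -2.5]
grip_width: 0.176
```

```bash
python3 -c "
from dish import *
dish('d2')
a=cv2.imread('pics/d2side.png')[180:340,270:470];b=cv2.imread('pics/d2top.png')[190:270,200:300]
o=np.zeros((400,800,3),'uint8');o[:,:450]=cv2.resize(a,(450,400));o[:280,450:]=cv2.resize(b,(350,280));cv2.imwrite('pics/c7.png',o)"
```

```text
31.375 [372.9 356.2 130.9] [-180.    -0.   -80.1] [-0.3  0.7 -2.5] 0.176
side 151 guess [390.  257.7] rim fit [390.8 255.9] plane slope deg [0.1 1.9] rim z 150.3 bins 11
top few 0
```

View pics/c7.png

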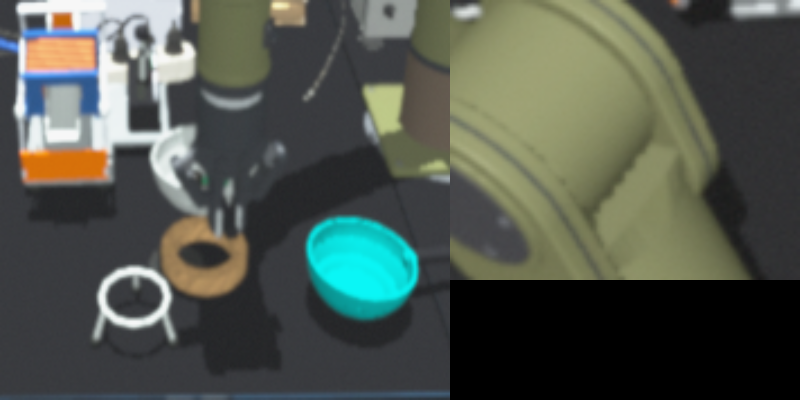

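The view shows the dish held above the cork ring with the green specimen visible inside. It is level within 2°, with its centre about 2–3 mm from the ring's. The gate is shut and the chute is clear. Lowering.

Call:
jog_arm(
  deltas=[0.005,-0.001,0.003,-0.03,0,0.005,-0.001,0.003,-0.05,0,0.005,-0.001,0.003,-0.06,0,0.005,-0.001,0.003,-0.066,0,0.005,-0.001,0.003,-0.07,0,0.005,-0.001,0.003,-0.07,0,0.005,-0.001,0.003,-0.07,0],
)

```text
clock: 32.35
tcp_pos: [370.9, 359.5, 61.7]
tcp_rot: [-180.0, 0.0, -80.0]
ft_force: [0.5, -0.4, -2.6]
grip_width: 0.173
```

Call:
jog_arm(
  deltas=[0.005,0,0,-0.002,0,0.005,0,0,-0.003,0,0.005,0,0,-0.003,0],
)

```text
clock: 32.72
tcp_pos: [370.8, 360.2, 58.7]
tcp_rot: [-180.0, 0.1, -80.0]
ft_force: [-0.5, 2.2, 1.1]
grip_width: 0.167
```

```bash
python3 -c "
from dish import *
dish()"
```

```text
32.725 [370.8 360.2  58.7] [-1.8e+02  1.0e-01 -8.0e+01] [-0.5  2.2  1.1] 0.167
side 143 guess [388.1 261.7] rim fit [388.9 260. ] plane slope deg [-0.1  1.5] rim z 79.8 bins 11
top 51 guess [388.1 261.7] rim fit [388.8 256.1] plane slope deg [-2.5  8. ] rim z 86.8 bins 5
```

Contact at rim z ≈ 79.8 against 79 expected, level about 1.5°. Pressing 1 mm more, then releasing.

Call:
jog_arm(
  deltas=[0.005,0,0,-0.001,0,0.005,0,0,-0.0015,0,0.016,0,0,-0.0015,0,0.02,0,0,-0.0015,0,0.035,0,0,-0.0015,0,0.035,0,0,-0.0015,0,0.035,0,0,0.01,0,0.035,0,0,0.04,0,0.035,0,0,0.09,0,0.035,0,0,0.15,0,0.035,0,0,0.21,0,0.035,0,0,0.26,0],
  grip_force=20,
)

```text
clock: 34.33
tcp_pos: [370.2, 359.2, 321.5]
tcp_rot: [-179.9, 0.1, -80.0]
ft_force: [1.9, 0.8, -0.1]
grip_width: 0.41
```

```bash
python3 -c "
from dish import *
s=get_state();print(s['clock'],s['tcp_pos'].round(),s['grip_width'],s['qpos'].round())
p,d=snap('side');q,e=snap('top')
a=p[200:340,300:440,::-1];b=q[180:280,190:290,::-1]
o=np.zeros((400,800,3),'uint8');o[:,:400]=cv2.resize(a,(400,400),interpolation=2);o[:,400:]=cv2.resize(b,(400,400),interpolation=2);cv2.imwrite('pics/c8.png',o)"
```

```text
34.325 [370. 359. 321.] 0.4103345195501319 [-17.  32. -54. 100.  29.  63. 110.]
```

View pics/c8.png

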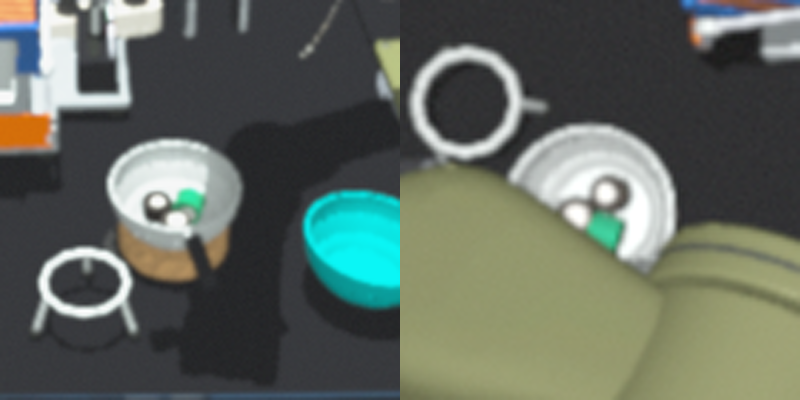

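Both views show all three specimens in the dish, with the dish seated in the cork ring. Now back to the lever.

Call:
jog_arm(
  deltas=[0.035,0.01,-0.03,0,-0.17,0.035,0.02,-0.06,0,-0.34,0.035,0.03,-0.1,0,-0.51,0.035,0.04,-0.14,0,-0.68,0.035,0.05,-0.18,0,-0.85,0.045,0.06,-0.22,0,-1.02,0.045,0.07,-0.26,0,-1.19,0.045,0.08,-0.3,0,-1.36,0.045,0.09,-0.34,0,-1.53,0.045,0.096,-0.38,0,-1.7,0.045,0.096,-0.389,0,-1.735,0.045,0.096,-0.389,-0.05,-1.735],
)

```text
clock: 35.92
tcp_pos: [469.2, -29.8, 270.1]
tcp_rot: [180.0, 0.5, -179.5]
ft_force: [0.0, -1.1, -1.4]
grip_width: 0.525
```

```bash
python3 look2.py; python3 -c "
from h import *
print(get_state()['tcp_rot'],get_state()['qpos'].round())"
```

```text
35.925 [469.2 -29.8 270.1] [ 0.  -1.1 -1.4]
knob 0  
[ 179.94545486   -0.43322398 -179.39113021] [ 15.  26. -25. 113.  16.  44.  71.]Traceback (most recent call last):
  File "look2.py", line 6, in <module>
    cs,_=cv2.findContours(m,cv2.RETR_EXTERNAL,2);c=max(cs,key=cv2.contourArea);e=cv2.fitEllipse(c);print('cork',e,onz('top',*e[0],25).round(1))
                                                   ~~~^^^^^^^^^^^^^^^^^^^^^^^^
ValueError: max() iterable argument is empty
```

Call:
jog_arm(
  deltas=[0.045,-0.001,0,-0.05,0,0.045,-0.001,0,-0.1,0,0.045,-0.001,0,-0.125,0,0.03,-0.001,0,-0.125,0,0.03,-0.001,0,-0.125,0,0.03,-0.001,-0.01,-0.126,0,0.03,0,-0.02,-0.128,0,0.03,0,-0.03,-0.132,0,0.03,0,-0.04,-0.137,0,0.03,0,-0.048,-0.14,0,0.03,0,-0.048,-0.14,0],
)

```text
clock: 37.35
tcp_pos: [466.5, -77.8, 128.1]
tcp_rot: [180.0, -0.0, -179.5]
ft_force: [0.5, 2.6, 0.3]
grip_width: 0.351
```

Call:
jog_arm(
  deltas=[0.045,0,0.001,0,0,0.045,0,0.001,0,0,0.045,0,0.001,0.04,0,0.045,0,0.001,0.1,0,0.045,0,0,0.16,0,0.045,0,-0.05,0.2,0,0.045,0,-0.11,0.2,0,0.045,0,-0.17,0.2,0,0.045,0,-0.23,0.2,0,0.045,0,-0.25,0.2,0,0.045,0,-0.25,0.2,0],
)

```text
clock: 38.72
tcp_pos: [466.0, -328.6, 327.7]
tcp_rot: [180.0, -0.1, -179.6]
ft_force: [0.4, 0.3, 0.0]
grip_width: 0.528
```

```bash
python3 look2.py
python3 - <<'E'
from h import *
p,d=snap('top');q,e=snap('side');W=cloud('top',d)
P=W[200:260,215:275];k=(P[...,2]>70)&(P[...,2]<92)
from scipy.optimize import least_squares
Q=P[k];Q=Q[np.hypot(Q[:,0]-389,Q[:,1]-259)<75];g=least_squares(lambda v:np.hypot(Q[:,0]-v[0],Q[:,1]-v[1])-64,[389,259],loss='soft_l1',f_scale=2).x
R=Q[abs(np.hypot(*(Q[:,:2]-g).T)-64)<4];co=np.linalg.lstsq(np.c_[R[:,:2]-g,np.ones(len(R))],R[:,2],rcond=None)[0];print('rim',len(R),g.round(1),'slope deg',np.degrees(co[:2]).round(1),'z',co[2].round(1))
o=np.zeros((400,800,3),'uint8');o[:,:400]=cv2.resize(p[140:260,220:360,::-1],(400,400),interpolation=2);o[:,400:]=cv2.resize(q[180:330,270:420,::-1],(400,400),interpolation=2);cv2.imwrite('pics/c9.png',o)
E
```

```text
38.725 [ 466.  -328.6  327.7] [0.4 0.3 0. ]
knob 63 [467.4 -76.9 143.8] 149.033232744386
rim 201 [389.  258.5] slope deg [-0.5 -2.2] z 76.5Traceback (most recent call last):
  File "look2.py", line 6, in <module>
    cs,_=cv2.findContours(m,cv2.RETR_EXTERNAL,2);c=max(cs,key=cv2.contourArea);e=cv2.fitEllipse(c);print('cork',e,onz('top',*e[0],25).round(1))
                                                   ~~~^^^^^^^^^^^^^^^^^^^^^^^^
ValueError: max() iterable argument is empty
```

View pics/c9.png

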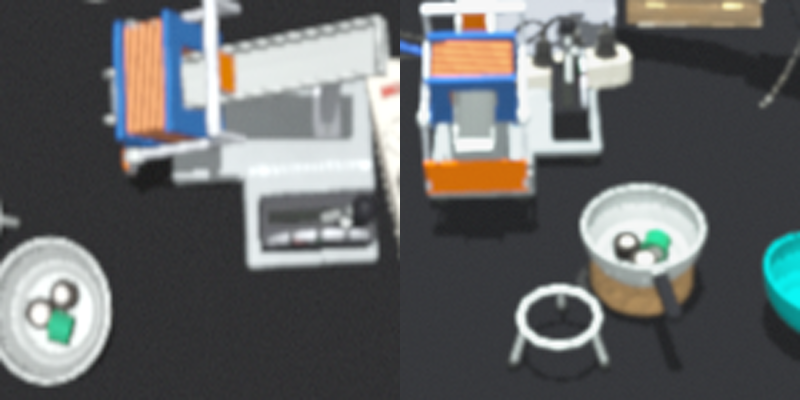

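The pictures show three specimens in the level dish, seated in the cork ring. The lever is back in its original off place, the gate plate is down and the robot is clear. Handing in.

```bash
python3 -c "
from plant import *
print(sign_off())"
```

```text
the job is handed in; nothing more can be done
None
```

I finished the job and handed it in at about 39 s on the robot's clock; the sign-off gave no verdict. There were three specimens (two black, one green). I loaded them above the gate and threw the lever to green. Then I pressed the dish against the paddle and caught all three in it. The dish is now in the cork ring, which had been knocked aside during the run, so I measured its position again first. The lever is back in the white notch.

Last checks:
- **Dish:** the rim centre is at (389, 258.5) and the ring was last measured at (389, 259). The tilt is about 2°. The rim height read 76.5 mm from the top camera after release and 79.8 mm from the side camera just before it, against 79 mm expected, which is within the camera noise.
- **Specimens:** all three are visible in the dish, with the green one lying on its side.
- **Lever and gate:** the lever ball reads exactly as it did at the start. The gate looks shut in the pictures; I did not measure its angle.
- **Bottle and jar:** they stayed well clear of every move; I did not measure them again at the end.
- **Failed check:** in the last two looks my ring-finding script failed because the dish and arm covered the ring. The ring's position comes from before the dish was set down, and its own tilt was not measured afterwards.

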